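# Hitch the shuttle with the latching hook and draw it out

## Task

Take the hook by its wooden handle from its sloping rest and push its mouth onto the shuttle's cross-pin, the shuttle still at its far stop, until the pin is fully home and the sprung latch has flipped shut behind it. Then, pulling with the hook only and not pushing or dragging the shuttle with the gripper itself, draw the shuttle towards you to its near stop and let go, leaving the hook latched on. Leave the glue bottle, glass jar and small tin alone.

Things in the scene. Friction and masses are not known exactly. Their poses are not given: they have to be found in the camera images.
- hook_grip (a point): Centre of the hook's wooden handle: 64 mm long along u, 28 mm along v, 18 mm thick along y (u, v: see hitch_hook). It lies 111 mm along u and -10 mm along v from hook_seat. Grip with the fingers pointing along -u (35 degrees from vertical), closing along y, 30 N or more, at the centre or up to 10 mm mouthwards. Axes as hitch_hook.
- hitch_hook: Loose dark steel hook, 16 mm thick, 185 mm long, 0.22 kg; origin at hook_seat. Its z is up as it lies in the rest, y across the plate, x level and away from the robot. Its long axis leans 35 degrees: u = (-0.574, 0, 0.819) runs from mouth to handle, v = (0.819, 0, 0.574) across the jaws. Its straight lower edge lies 24 mm from the origin along -v.
- hook_seat (a point): Where the pin's centre lies when fully home in the hook. Two jaws 12 mm wide, 24 mm apart, stand either side (12 mm along +-v); the bowl's end is 7.5 mm away along u; the open mouth is at -42 mm along u, widened by some mm; the latch bars it at -28 mm along u. Axes as hitch_hook.
- latch (a joint): Sprung latch across the hook's mouth, hinged on the jaw nearer the robot: 0 = shut, grows to 1.4 rad as it swings inwards. The pin pushes it open with about 2 to 5 N; only when the pin is pushed fully home (within 1 to 3 mm) does it spring back to 0. It cannot swing outwards.
- hook_rest: Fixed plywood rest, base 150 x 90 mm, origin on the table 72 mm below the hook's seat; axes as the hook lying in it. The hook's lower edge lies on a sloping board, between two lips 20 mm apart that stand 18 mm off the board, its jaw tips on a ledge. The board ends 60 mm short of the handle's centre. Draw the hook out along u or straight up.
- pin (a point): Centre of the shuttle's cross-pin: steel, 14 mm thick, lying along y between cheek plates whose inner faces are at y = +-15 mm; 85 mm above the table. Axes as station. The hook goes on with its axes parallel to these (leaning 35 degrees towards -x), pushed along -u, forwards and down, from 50 mm or more away; the far stop takes the push.
- guide_bar (a point): Centre of the round guide bar, 10 mm thick, lying along y between the shuttle's cheek plates at (-61, 0, 24) mm from the pin; it moves with the shuttle. Axes as station. When the hook is pushed on, its lower edge passes 7 mm above the bar and settles on it when let go, so that the hook stays leaning. The cheeks end 72 mm from the pin towards the robot.
- shuttle (a joint): Travel of the shuttle along its rails towards the robot (the station's -x): 0 = far stop (start), 0.08 m = near stop. It slides with about 2 N of friction and stays where it is left. It carries a loose aluminium doming block, 53 x 52 x 26 mm, in a shallow tray.
- station: Fixed doming station: aluminium base 310 x 170 x 12 mm with rails, origin under its middle on the table, x along the rails away from the robot, z up. A clear guard plate on four posts, 150 mm above the table, spans x = -38 to 52 mm (at the start the pin is at x = -40), y = +-84 mm, and bars an upright approach; a bush on it reaches 180 mm.
- glue_bottle: Bystander: tall glue bottle, 57 x 62 x 232 mm, origin at the centre of its underside.
- jam_jar: Bystander: glass jar, 65 mm across, 123 mm high, origin at the centre of its underside.
- rivet_tin: Bystander: small round tin, 54 mm across, 24 mm high, origin at the centre of its underside.
Not all that is in view belongs to the job. Several things have the shape of the hitch_hook; the one meant has the colours described above.

How it is judged:
By the outcome, as a careful person would: the job done as asked, in the order asked, and still so for the second after the job is handed in, with the robot touching nothing.
It also fails if it takes over 48 s, if anything falls off the work surface, if the arm or the gripper's body presses on something with over 40 N, if the wrist force passes 120 N, or if a joint passes its speed limit or range.

## Robot

A 6-joint arm with a two-finger parallel gripper is mounted at the origin on a cart in front of the work surface, level with it; the furniture and walls round the work are solid. World frame = base frame: x ahead of the robot, y to its left, z up, the work surface at z = 0. Lengths are in m, angles in rad, forces in N, time in s.
With the tool pointing down it reaches from about 0.3 to 0.875 m from the base axis. Payload 6.4 kg.
Tool frame: the origin (TCP) lies midway between the tips of the shut fingers; the grasp point (between the pads) lies 19 mm behind it; z points along the fingers, y is the line along which they close (so a half turn about z gives the same grasp; the last joint's range is limited). The gripper opens to 85 mm and grips with 20 to 120 N. Pads are 22 mm wide; open, the fingers measure 114 mm over their backs; the gripper's body (76 mm by 85 mm) begins 54 mm behind the grasp point. The pads swing forward as they close: fully open they stand 13 mm farther back than shut.
Start: joints at [-1.531, 0.181, 1.607, -0, 1.354, -0.206], TCP at [0.14, -0.558, 0.231] pointing down, gripper open.
Joint ranges: [-2.99, 2.99], [-0.89, 2.07], [0.3, 2.58], [-1.14, 4.28], [0, 2.63], [-3.12, 3.12]. Speed limits (rad/s): [2.57, 2.57, 3.01, 3.14, 3.14, 3.14].

## Interface

Orientations are given as a unit quaternion [w, x, y, z].
In Python, from bench import sensors, vision, ctrl gives the robot as it stands.
- The arm moves only by the tool carry_out, never from a script. Its argument "deltas" is text: rows parted by semicolons, each of 7 numbers parted by spaces: the shift along the tool's x, y, z in mm, then the turn, a rotation vector about the tool's x, y, z in rad, then the closure, from 0 (fully open) to 1 (shut). In form: tx ty tz ax ay az claw; .... A call has 1 to 12 rows; each row is the pose to reach, as a shift and turn from the pose commanded when the call began, along the tool's axes at that moment; what a row does not reach only later rows make up. A row lasts 1/8 s, in which the tool goes at most 62.5 mm and 10.7 degrees, less where a joint would pass 70% of its speed; a pose out of reach is approached as far as the arm can. A call with a gripper value outside its range is refused whole. The fingers move at their own pace and stop on an object; the grip force is fixed at half the most. Time passes only in rows, so rows that repeat a pose let the fingers close. It gives the time, the measured TCP pose, the force, the opening and the grip force at its end, in the units of the state.
- sensors.get_obs(): the state, without advancing time (a new reading comes with each control period).
- vision.camera(name): name is "side" or "top"; returns the picture (400x640x3 uint8, blue, green, red); there is no depth.
- vision.camera_model(name): a dict with "K" (3x3 intrinsics, pixels), "extrinsics" (4x4, takes a point from world to camera coordinates). Camera axes: x right, y down, z forward; pixel columns grow to the right and rows downward; lengths in m; the calibration is good to about 2 mm. A picture is of the moment at which its call begins. camera_model takes no time and is no camera call.
- ctrl.hand_in(): hands the job in; it is judged then, once.
The state is a dict: "time_s": time; "q": joint angles; "dq": joint speeds; "joint_efforts": joint torques, N m; "eef_pos": TCP position; "eef_rot": TCP orientation; "wrist_force": force on the tool from outside, world axes, zero at the start; "torque": the same for the moment, N m; "opening": opening from 0.0 (shut) to 1.0 (fully open); "grasp_force": force on a finger pad.
Only numpy, scipy, OpenCV 4.12 (cv2) and the standard library are available. Lean on these libraries where they do the work, as an engineer would, in place of code of your own. Each camera call takes 0.05 s, during which the arm holds its last target. There are 200 camera calls.

## Working session

There is one attempt and no reset: what is moved stays moved. The work goes in short steps, Python scripts to look and compute and a tool call to move; the robot and the scene stay as the last step left them, time stands still between calls to the robot, and variables do not carry over. Pictures are saved under pics/ and viewed, at most 10 in all, crops included, and the job is handed in when it is done.

Besides the shell and the picture viewer there is one more tool, called as a command line: name --argument value ..., lists and objects as JSON in quotes. carry_out: Moves the arm, as the interface text tells. Its arguments: {"type":"object","properties":{"deltas":{"type":"string"}},"required":["deltas"]}

```bash
mkdir -p pics; cat > h.py <<'E'
import numpy as np, cv2
from scipy.spatial.transform import Rotation as R
from bench import sensors, vision, ctrl
def model(n):
    m=vision.camera_model(n); return np.array(m["K"]),np.array(m["extrinsics"])
def ray(n,p):
    K,E=model(n); d=E[:3,:3].T@np.linalg.solve(K,[p[0],p[1],1.]); o=-E[:3,:3].T@E[:3,3]
    return o,d/np.linalg.norm(d)
def onz(n,p,z):
    o,d=ray(n,p); return o+d*(z-o[2])/d[2]
def tri(ps,pt):
    o1,d1=ray("side",ps);o2,d2=ray("top",pt)
    s=np.linalg.lstsq(np.c_[d1,-d2],o2-o1,rcond=None)[0]
    a,b=o1+s[0]*d1,o2+s[1]*d2
    return (a+b)/2,np.linalg.norm(a-b)
def proj(n,P):
    K,E=model(n); c=(E[:3,:3]@np.atleast_2d(P).T).T+E[:3,3]; q=c@K.T; return q[:,:2]/q[:,2:]
E
python3 - <<'E'
from h import *
for n in("side","top"):
    im=vision.camera(n); cv2.imwrite(f"pics/{n}0.png",im); K,E=model(n); print(n,K[0,0],-E[:3,:3].T@E[:3,3],E[:3,:3].round(2).tolist())
o=sensors.get_obs();print(o)
E
```

```text
side 515.3437048041479 [1.57394002 0.12416851 1.22672525] [[-0.21, 0.98, 0.01], [0.71, 0.16, -0.69], [-0.68, -0.14, -0.73]]
top 373.0321266994018 [ 0.45517853 -0.08238266  1.10791179] [[-0.0, -1.0, -0.03], [-1.0, 0.01, -0.08], [0.08, 0.03, -1.0]]
{'time_s': 0.1, 'q': array([-1.53130947e+00,  1.81477229e-01,  1.60789623e+00,  3.94986085e-06,
        1.35381233e+00, -2.06303886e-01]), 'dq': array([-0.00021803, -0.00060752, -0.0019699 ,  0.00011461, -0.00161028,
       -0.00059184]), 'joint_efforts': array([ 2.29159186e-04, -4.45878732e+01, -3.52234411e+01, -2.42030701e-04,
        4.23484962e-03,  2.43403326e-05]), 'eef_pos': array([ 0.13990702, -0.55720938,  0.23047405]), 'eef_rot': array([-7.93637664e-04,  9.92457601e-01,  1.22585790e-01,  6.82850828e-05]), 'wrist_force': array([-0.41817137, -0.22639027,  0.77906341]), 'torque': array([ 0.00285993,  0.00651392, -0.01130196]), 'grasp_force': 0.0, 'opening': 1.0019864133164933}
```

View pics/side0.png

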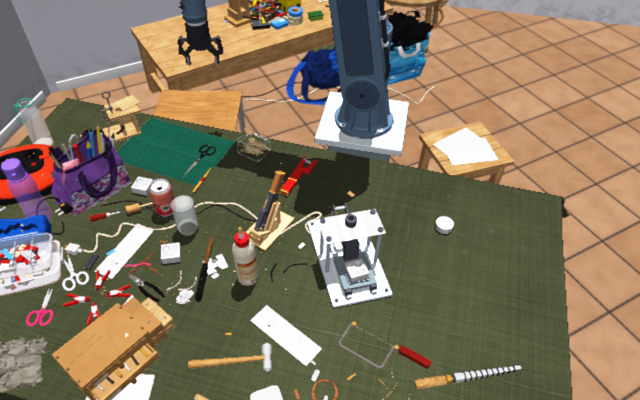

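View pics/top0.png

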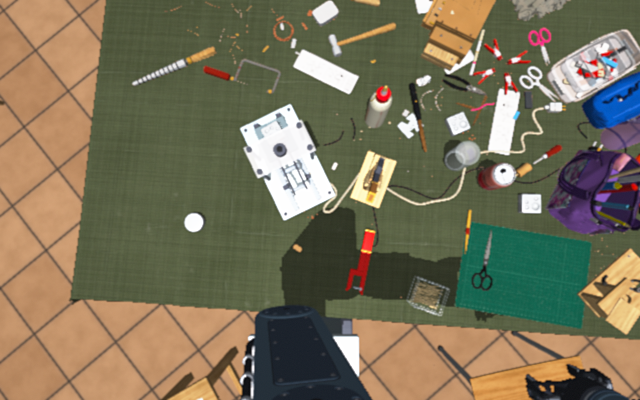

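The side view shows the candidates: a dark hook with a wooden handle in the plywood rest at (268,208), and a red hook-like piece at (298,175). In the top view these are at (375,180) and (362,260). The one in the rest fits (dark steel, wooden handle, sloping rest). The station is at side (352,255) and top (287,160). I'll confirm in enlarged crops.

```bash
python3 - <<'E'
import cv2,numpy as np
s=cv2.imread("pics/side0.png");t=cv2.imread("pics/top0.png")
a=cv2.resize(s[160:310,230:400],None,fx=4.7,fy=4,interpolation=cv2.INTER_CUBIC)
a=cv2.resize(s[160:305,235:400],(660,580),interpolation=cv2.INTER_CUBIC)
b=cv2.resize(t[95:225,235:405],(765,585),interpolation=cv2.INTER_CUBIC)
for im,x0,y0,f in((a,235,160,4),(b,235,95,4.5)):
    for x in range(x0,x0+170,10): cv2.line(im,(int((x-x0)*f),0),(int((x-x0)*f),6 if x%50 else 16),(0,255,255),1)
    for y in range(y0,y0+150,10): cv2.line(im,(0,int((y-y0)*f)),(6 if y%50 else 16,int((y-y0)*f)),(0,255,255),1)
cv2.imwrite("pics/sc.png",a);cv2.imwrite("pics/tc.png",b)
E
```

```text
(no output)
```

View pics/sc.png

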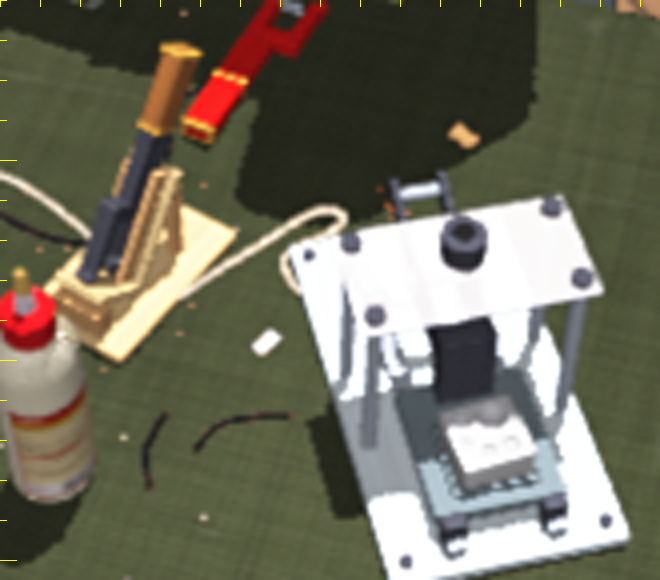

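View pics/tc.png

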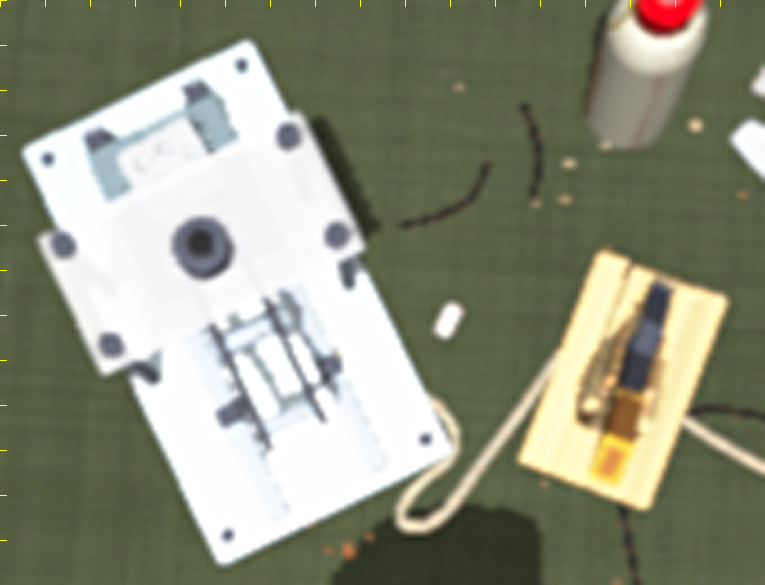

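```bash
cat >> h.py <<'E'
def fit(px,z,lx,ly):
    # corner order: +x+y,+x-y,-x-y,-x+y
    P=np.array([onz("top",p,z)[:2] for p in px]); M=np.array([[lx,ly],[lx,-ly],[-lx,-ly],[-lx,ly]])/2
    c=P.mean(0); Q=P-c; a=np.arctan2((M[:,0]*Q[:,1]-M[:,1]*Q[:,0]).sum(),(M*Q).sum())
    r=np.array([[np.cos(a),-np.sin(a)],[np.sin(a),np.cos(a)]]); return c,a,(Q@r-M)*1e3
T=lambda x,y:(235+x/4.5,95+y/4.5)
S=lambda x,y:(235+x/4,160+y/4)
E
python3 - <<'E'
from h import *
# station: far-left in image = +x+y
cs,as_,e=fit([T(22,150),T(250,40),T(455,450),T(222,565)],.012,.31,.17);print(cs,as_,e.round(1).tolist())
cr,ar,e=fit([T(603,250),T(728,297),T(650,510),T(518,462)],.01,.15,.09);print(cr,ar,e.round(1).tolist())
print([tri(S(*a),T(*b)) for a,b in [((180,50),(607,468)),((463,235),(203,243))]])
def W(c,a,p): return np.array([*c,0])+R.from_euler('z',a).apply(p)
u=np.array([-.574,0,.819]);v=np.array([.819,0,.574])
seat=np.array([0,0,.072])
pts={'seat':W(cr,ar,seat),'grip':W(cr,ar,seat+.111*u-.01*v),'hend':W(cr,ar,seat+.143*u-.01*v),'hlow':W(cr,ar,seat+.079*u-.01*v),
'pin':W(cs,as_,[-.04,0,.085]),'bar':W(cs,as_,[-.101,0,.109]),'bush':W(cs,as_,[.007,0,.18])}
for k,p in pts.items():
    s=proj("side",p)[0];t=proj("top",p)[0]
    print(k,p.round(4),((s-[235,160])*4).round(),((t-[235,95])*4.5).round())
E
```

```text
[0.65903202 0.04538941] 0.45243565491882753 [[0.1, -0.0], [-1.0, 0.3], [0.5, -0.2], [0.4, -0.1]]
[ 0.60337685 -0.21045789] -0.37483434929300724 [[0.4, -1.4], [0.3, 1.0], [0.4, -0.5], [-1.1, 0.9]]
[(array([ 0.53169288, -0.18224098,  0.1766868 ]), np.float64(0.003727582458433989)), (array([0.66085137, 0.04584279, 0.17443539]), np.float64(0.0010176606559206762))]
seat [ 0.6034 -0.2105  0.072 ] [126. 211.] [636. 366.]
grip [ 0.5365 -0.1841  0.1572] [179.  73.] [610. 462.]
hend [ 0.5194 -0.1774  0.1834] [193.  33.] [603. 489.]
hlow [ 0.5536 -0.1909  0.131 ] [166. 113.] [616. 436.]
pin [0.6231 0.0279 0.085 ] [438. 273.] [250. 334.]
bar [0.5682 0.0012 0.109 ] [416. 190.] [290. 418.]
bush [0.6653 0.0484 0.18  ] [466. 235.] [196. 233.]
```

```bash
python3 - <<'E'
from h import *
s=cv2.imread("pics/side0.png");t=cv2.imread("pics/top0.png")
a=cv2.resize(s[165:250,245:285],(400,600),interpolation=cv2.INTER_CUBIC) #x10,y~7.06
a=cv2.resize(s[168:243,245:290],(360,600),interpolation=cv2.INTER_CUBIC) # x8
b=cv2.resize(t[152:208,355:397],(420,560),interpolation=cv2.INTER_CUBIC) # x10
c=np.zeros((600,780,3),np.uint8);c[:,:360]=a;c[:560,360:]=b
for x in range(0,780,40): cv2.line(c,(x,0),(x,5),(0,255,255),1)
for y in range(0,600,40): cv2.line(c,(0,y),(5,y),(0,255,255),1);cv2.line(c,(360,y),(365,y),(0,255,255),1)
cv2.imwrite("pics/hz.png",c)
E
```

```text
(no output)
```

View pics/hz.png

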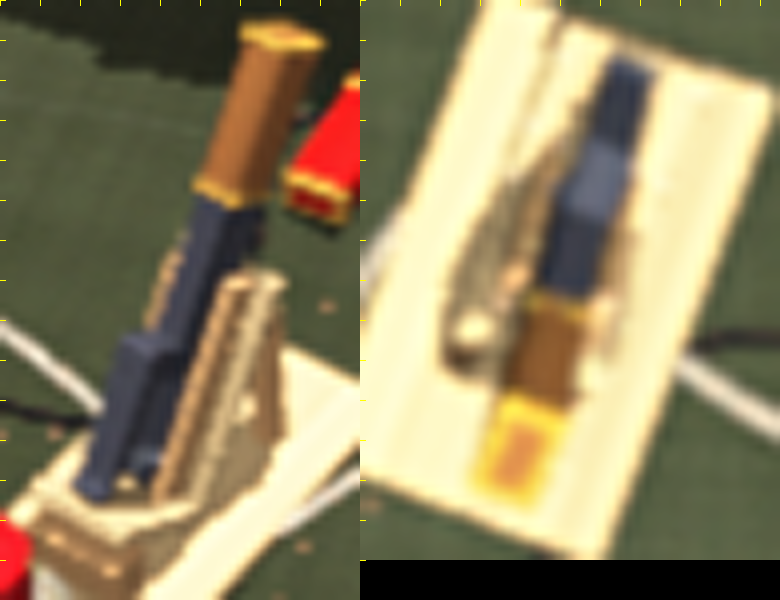

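```bash
python3 - <<'E'
from h import *
a=-0.3748;cr=np.array([0.60338,-.21046,0])
A=lambda x,y:(245+x/8-.5+.06,168+y/8-.44); B=lambda x,y:(355+(x-360)/10-.45,152+y/10-.45)
u=np.array([-.574,0,.819]);v=np.array([.819,0,.574])
F={'end':((283,37),(521,451),.143*u-.010*v),'low':((218,196),(556,300),.079*u+.004*v),'tip':((92,495),(630,62),-.042*u+.022*v)}
for k,(s,t,m) in F.items():
    P,g=tri(A(*s),B(*t)); m=m+[0,0,.072]
    print(k,P.round(4),'gap',round(g*1e3,1),'local',(R.from_euler('z',-a).apply(P-cr)*1e3).round(1),'model',(m*1e3).round(1), 'tops-only', (R.from_euler('z',-a).apply(onz("top",B(*t),m[2])-cr)*1e3).round(1))
    pl=onz("side",A(*s),m[2]);print('   side-only',(R.from_euler('z',-a).apply(pl-cr)*1e3).round(1))
E
```

```text
end [ 0.5368 -0.1822  0.183 ] gap 1.1 local [-72.3   1.9 183. ] model [-90.3   0.  183.4] tops-only [-72.7   2.4 183.4]
   side-only [-71.8   1.6 183.4]
low [ 0.58   -0.1967  0.14  ] gap 1.5 local [-26.8   4.2 140. ] model [-42.1   0.  139. ] tops-only [-27.    4.8 139. ]
   side-only [-27.3   2.9 139. ]
tip [ 0.6589 -0.228   0.0544] gap 0.2 local [58.1  4.  54.4] model [42.1  0.  50.2] tops-only [59.1  3.6 50.2]
   side-only [55.5  1.7 50.2]
```

The crop confirms it. The dark steel hook lies in the plywood rest with its brown wooden handle: end cap at crop (521,451), lower end at (556,300) and jaw tip at (630,62). The lookalike is red and lies loose. Next I'll work out the pre-grasp move.

```bash
cat >> h.py <<'E'
u=np.array([-.5736,0,.8192]);v=np.array([.8192,0,.5736])
RY,SY=-.3748,.4524
SEAT=np.array([.6195,-.2139,.072]); PIN=np.array([.6243,.0292,.085])
def toolR(yaw): return R.from_euler('z',yaw)*R.from_matrix(np.c_[v,[0,-1,0],-u])
def at(o,yaw,U,V=0,Y=0): return o+R.from_euler('z',yaw).apply(U*u+V*v+np.array([0,Y,0]))
def delta(P,Rt,o=None):
    o=o or sensors.get_obs(); q=o["eef_rot"]; r=R.from_quat([q[1],q[2],q[3],q[0]])
    print('P',P.round(4),'shift mm',(r.inv().apply(P-o["eef_pos"])*1e3).round(1),'turn',(r.inv()*Rt).as_rotvec().round(3))
E
python3 - <<'E'
from h import *
delta(at(SEAT,RY,.188,-.01),toolR(RY))
E
```

```text
P [ 0.5115 -0.1714  0.2203] shift mm [ 454.3 -283.8   10.8] turn [-0.191  0.591  0.6  ]
```

carry_out --deltas "120 -75 -60 -.05 .15 .15 0; 300 -190 -80 -.1 .3 .3 0; 300 -190 -80 -.15 .45 .45 0; 400 -250 -60 -.191 .591 .6 0; 400 -250 -60 -.191 .591 .6 0; 430 -270 -30 -.191 .591 .6 0; 454 -284 -10 -.191 .591 .6 0; 454 -284 -10 -.191 .591 .6 0; 454 -284 -10 -.191 .591 .6 0; 454 -284 -10 -.191 .591 .6 0; 454 -284 -10 -.191 .591 .6 0; 454 -284 -10 -.191 .591 .6 0"

```text
time_s: 1.6
eef_pos: [0.5106, -0.1732, 0.2416]
eef_rot: [0.057, 0.937, -0.178, 0.296]
wrist_force: [0.1, -0.3, -0.3]
opening: 0.998
grasp_force: 0.0
```

```bash
python3 - <<'E'
from h import *
delta(at(SEAT,RY,.188,-.01),toolR(RY));o=sensors.get_obs();print(o['time_s'],o['q'].round(2),o['eef_pos'])
t=vision.camera("top");s=vision.camera("side")
b=cv2.resize(t[130:230,320:420],(500,500),interpolation=cv2.INTER_CUBIC);a=cv2.resize(s[150:250,235:295],(300,500),interpolation=cv2.INTER_CUBIC)
cv2.imwrite("pics/pre.png",np.hstack([a,b]))
E
```

```text
P [ 0.5115 -0.1714  0.2203] shift mm [-12.1  -2.   17.6] turn [ 0.003 -0.001 -0.   ]
1.6 [-0.64 -0.31  2.17  0.23  0.7   1.18] [ 0.51063928 -0.17316183  0.24160195]
```

View pics/pre.png

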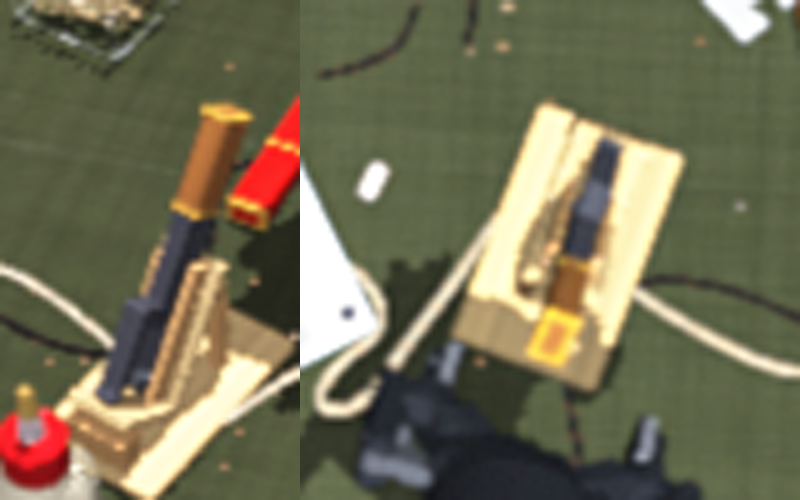

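```bash
python3 - <<'E'
from h import *
o=sensors.get_obs();P=o["eef_pos"];print(proj("top",P),proj("top",P+R.from_euler('z',RY).apply(-.013*-u)))
print('axis end cap meas',320+(555-300)/5-.4,130+335/5-.4,'pred',proj("top",at(SEAT,RY,.143,-.01)))
delta(at(SEAT,RY,.088,-.01),toolR(RY))
E
```

```text
[[369.91467997 205.60955024]] [[369.24988278 208.34329226]]
axis end cap meas 370.6 196.6 pred [[370.33969153 197.0904794 ]]
P [ 0.5649 -0.1924  0.1384] shift mm [-12.4  -2.5 117.6] turn [ 0.003 -0.001 -0.001]
```

carry_out --deltas "-12 -2.5 20 0 0 0 0; -12 -2.5 50 0 0 0 0; -12 -2.5 80 0 0 0 0; -12 -2.5 105 0 0 0 0; -12 -2.5 117 0 0 0 0; -12 -2.5 117 0 0 0 0; -12 -2.5 117 0 0 0 1; -12 -2.5 117 0 0 0 1; -12 -2.5 117 0 0 0 1; -12 -2.5 117 0 0 0 1; -12 -2.5 117 0 0 0 1; -12 -2.5 117 0 0 0 1"

```text
time_s: 3.2
eef_pos: [0.5656, -0.1908, 0.1392]
eef_rot: [0.057, 0.937, -0.177, 0.296]
wrist_force: [-6.2, 0.7, 6.4]
opening: 0.203
grasp_force: 59.6
```

```bash
python3 - <<'E'
from h import *
delta(at(SEAT,RY,.088,-.01),toolR(RY));o=sensors.get_obs();print(o['wrist_force'],o['torque'],o['opening'],o['grasp_force'])
E
```

```text
P [ 0.5649 -0.1924  0.1384] shift mm [-0.5  1.8  0.7] turn [ 0.001 -0.001  0.001]
[-6.21293057  0.68303465  6.39120956] [ 0.16609048  0.44808343 -0.01540133] 0.20297995518730574 59.565297961235046
```

carry_out --deltas "0 0 -8 0 0 0 1; 0 0 -20 0 0 0 1; 0 0 -40 0 0 0 1; 0 0 -65 0 0 0 1; 0 0 -90 0 0 0 1; 0 0 -115 0 0 0 1; 0 0 -120 0 0 0 1; 0 0 -120 0 0 0 1; 0 0 -120 0 0 0 1"

```text
time_s: 4.32
eef_pos: [0.501, -0.165, 0.2355]
eef_rot: [0.056, 0.937, -0.177, 0.295]
wrist_force: [0.6, 1.1, -2.2]
opening: 0.204
grasp_force: 59.0
```

```bash
cat >> h.py <<'E'
# seat in tool frame from the grasp: tool axes (v,-y,-u)
def seat_tool():
    P0=np.array([.5656,-.1908,.1392]); return toolR(RY).inv().apply(SEAT-P0)
def tcp_for(P,yaw): return P-toolR(yaw).apply(ST)
ST=seat_tool()
E
python3 - <<'E'
from h import *
print('seat in tool',ST*1e3); o=sensors.get_obs();print(o['wrist_force'],o['torque'],o['opening'])
for U in(.12,.07): delta(tcp_for(at(PIN,SY,U),SY),toolR(SY))
E
```

```text
seat in tool [ 9.47090975  1.76435976 88.66706775]
[ 0.63512505  1.13492035 -2.22207611] [ 0.15360789  0.48499656 -0.01489363] 0.20356397865722775
P [ 0.5089 -0.0249  0.2505] shift mm [ -27.3 -133.2  -37.5] turn [ 0.475  0.002 -0.677]
P [ 0.5347 -0.0124  0.2095] shift mm [ -34.8 -154.4    7.2] turn [ 0.475  0.002 -0.677]
```

carry_out --deltas "-5 -5 -35 0.05 0 -.08 1; -15 -25 -50 .12 0 -.17 1; -20 -45 -50 .2 0 -.28 1; -25 -70 -50 .27 0 -.39 1; -27 -90 -50 .34 0 -.48 1; -27 -115 -45 .41 0 -.58 1; -27 -133 -40 .475 .002 -.677 1; -27 -133 -38 .475 .002 -.677 1; -27 -133 -38 .475 .002 -.677 1; -27 -133 -38 .475 .002 -.677 1; -27 -133 -38 .475 .002 -.677 1"

```text
time_s: 5.7
eef_pos: [0.509, -0.0257, 0.2525]
eef_rot: [-0.066, 0.929, 0.214, 0.294]
wrist_force: [0.8, 0.0, -2.2]
opening: 0.202
grasp_force: 59.4
```

```bash
sed -i 's/^ST=seat_tool()/ST=seat_tool(); ST[1]=0/' h.py; python3 - <<'E'
from h import *
delta(tcp_for(at(PIN,SY,.12),SY),toolR(SY));delta(tcp_for(at(PIN,SY,.07),SY),toolR(SY))
o=sensors.get_obs();q=o["eef_rot"];r=R.from_quat([q[1],q[2],q[3],q[0]])
t=vision.camera("top");s=vision.camera("side");cv2.imwrite("pics/t1.png",t);cv2.imwrite("pics/s1.png",s)
S_=o["eef_pos"]+r.apply(ST)
for n,p in(('tipT',ST+[.018,0,.042]),('tipB',ST+[-.018,0,.042]),('seat',ST)):
    w=o["eef_pos"]+r.apply(p);print(n,w,proj("top",w),proj("side",w))
for n,w in(('pin',PIN),('bar',at(PIN,SY,0)+R.from_euler('z',SY).apply([-.061,0,.024]))): print(n,proj("top",w),proj("side",w))
a=cv2.resize(s[170:270,300:380],(480,600),interpolation=cv2.INTER_CUBIC)
b=cv2.resize(t[140:240,260:310],(300,600),interpolation=cv2.INTER_CUBIC)
cv2.imwrite("pics/st1.png",np.hstack([a,b]))
E
```

```text
P [ 0.5097 -0.0265  0.2505] shift mm [-1.   1.   1.8] turn [ 0.002 -0.002  0.001]
P [ 0.5355 -0.014   0.2095] shift mm [-1.1  0.9 51.8] turn [ 0.002 -0.002  0.001]
tipT [0.59690697 0.01674678 0.16139038] [[291.78917447 174.56149742]] [[343.66879053 203.22554769]]
tipB [0.57042248 0.00384957 0.14069656] [[297.5137108  185.72321201]] [[340.40308221 200.73610956]]
seat [ 5.61908935e-01 -1.69318485e-04  1.85410853e-01] [[297.52603864 186.99259357]] [[340.33444924 187.58974373]]
pin [[290.20066486 168.88255803]] [[344.84502017 228.73381418]]
bar [[299.04293776 187.46413314]] [[339.46319296 207.79421761]]
```

View pics/st1.png

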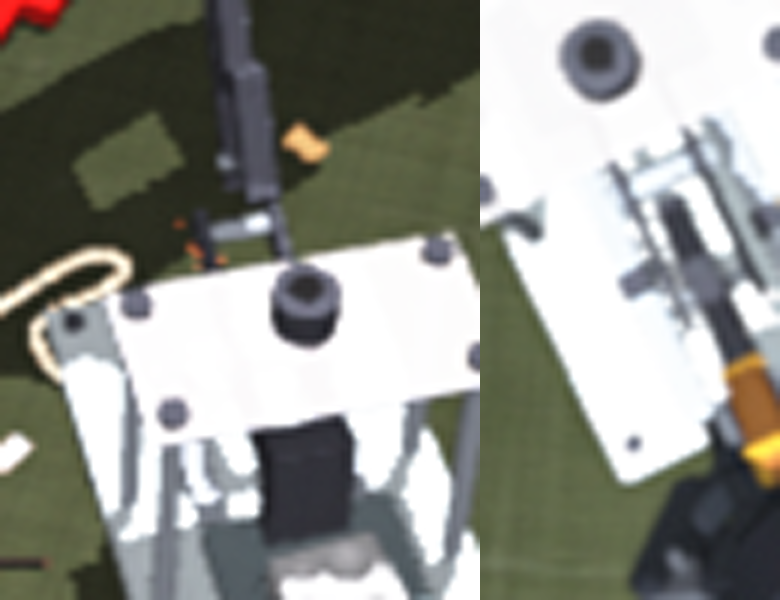

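The hook tip (top 292,173; side 343,202) and the bar (side 340,207.5) match the predictions to within 1 px. The hook is lined up between the cheeks.

carry_out --deltas "-1 1 15 0 0 0 1; -1 1 30 0 0 0 1; -1 1 45 0 0 0 1; -1 1 55 0 0 0 1; -1 1 65 0 0 0 1; -1 1 72 0 0 0 1; -1 1 79 0 0 0 1; -1 1 84 0 0 0 1; -1 1 84 0 0 0 1"

```text
time_s: 6.92
eef_pos: [0.5524, -0.0055, 0.1828]
eef_rot: [-0.067, 0.929, 0.214, 0.294]
wrist_force: [-0.8, -0.1, -1.8]
opening: 0.203
grasp_force: 59.5
```

```bash
python3 - <<'E'
from h import *
delta(tcp_for(PIN,SY),toolR(SY));o=sensors.get_obs();print(o['wrist_force'],o['torque'])
E
```

```text
P [0.5716 0.0036 0.1522] shift mm [-0.2  0.2 37.2] turn [ 0.001 -0.001  0.001]
[-0.75817968 -0.05516104 -1.79834657] [-0.20506152  0.47414128  0.04245182]
```

carry_out --deltas "0 0 5 0 0 0 1; 0 0 10 0 0 0 1; 0 0 15 0 0 0 1; 0 0 20 0 0 0 1; 0 0 25 0 0 0 1; 0 0 30 0 0 0 1; 0 0 30 0 0 0 1"

```text
time_s: 7.8
eef_pos: [0.5671, 0.0023, 0.1571]
eef_rot: [-0.067, 0.929, 0.214, 0.293]
wrist_force: [-2.9, 0.0, -5.3]
opening: 0.203
grasp_force: 59.4
```

```bash
python3 - <<'E'
from h import *
delta(tcp_for(PIN,SY),toolR(SY));o=sensors.get_obs();print(o['wrist_force'],o['torque'])
E
```

```text
P [0.5716 0.0036 0.1522] shift mm [1.  0.8 6.6] turn [-0.     0.001  0.001]
[-2.92781371e+00  1.07822987e-03 -5.27098016e+00] [-0.53370153  1.62893583  0.13020269]
```

carry_out --deltas "0 0 2 0 0 0 1; 0 0 4 0 0 0 1; 0 0 6 0 0 0 1; 0 0 7 0 0 0 1; 0 0 7 0 0 0 1"

```text
time_s: 8.43
eef_pos: [0.5715, 0.0037, 0.1527]
eef_rot: [-0.067, 0.929, 0.214, 0.294]
wrist_force: [-0.3, 0.5, -1.9]
opening: 0.199
grasp_force: 59.4
```

```bash
python3 - <<'E'
from h import *
delta(tcp_for(PIN,SY),toolR(SY));o=sensors.get_obs();print(R.from_euler('z',SY).inv().apply(o['wrist_force'])@np.c_[u,v,[0,1,0]],o['torque'])
E
```

```text
P [0.5716 0.0036 0.1522] shift mm [-0.3  0.1  0.4] turn [ 0.001 -0.001  0.001]
[-1.5037064  -1.14999852  0.62277914] [-0.27720747  0.4646035  -0.06185066]
```

carry_out --deltas "0 0 1 0 0 0 1; 0 0 2 0 0 0 1; 0 0 2.5 0 0 0 1; 0 0 2.5 0 0 0 1"

```text
time_s: 8.93
eef_pos: [0.5726, 0.0038, 0.1519]
eef_rot: [-0.067, 0.929, 0.215, 0.294]
wrist_force: [-18.5, -6.5, 16.4]
opening: 0.206
grasp_force: 63.6
```

```bash
python3 - <<'E'
from h import *
delta(tcp_for(PIN,SY),toolR(SY));o=sensors.get_obs();print(R.from_euler('z',SY).inv().apply(o['wrist_force'])@np.c_[u,v,[0,1,0]],o['torque'])
E
```

```text
P [0.5716 0.0036 0.1522] shift mm [-0.6 -0.2 -0.9] turn [ 0.001 -0.001  0.003]
[24.64174943 -6.55686301  2.29695382] [-0.08912929  1.73044529  0.52615867]
```

carry_out --deltas "0 0 -2 0 0 0 1; 0 0 -2 0 0 0 1; -3.3 0 -4.3 0 0 0 1; -6.6 0 -6.6 0 0 0 1; -11.5 0 -10 0 0 0 1; -16.4 0 -13.5 0 0 0 1; -21.3 0 -16.9 0 0 0 1; -24.6 0 -19.2 0 0 0 1; -24.6 0 -19.2 0 0 0 1"

```text
time_s: 10.05
eef_pos: [0.5445, -0.0097, 0.1522]
eef_rot: [-0.067, 0.929, 0.214, 0.294]
wrist_force: [1.3, -0.3, -0.9]
opening: 0.201
grasp_force: 59.6
```

```bash
python3 - <<'E'
from h import *
delta(tcp_for(PIN,SY),toolR(SY));o=sensors.get_obs();print(R.from_euler('z',SY).inv().apply(o['wrist_force']),o['torque'])
t=vision.camera("top");s=vision.camera("side")
a=cv2.resize(s[170:270,300:380],(480,600),interpolation=cv2.INTER_CUBIC)
b=cv2.resize(t[140:240,260:310],(300,600),interpolation=cv2.INTER_CUBIC)
cv2.imwrite("pics/st2.png",np.hstack([a,b]))
E
```

```text
P [0.5716 0.0036 0.1522] shift mm [24.7 -0.1 17.3] turn [ 0.002 -0.001  0.001]
[ 1.03204471 -0.7826518  -0.92531841] [-0.02868055  0.27926634  0.01092693]
```

View pics/st2.png

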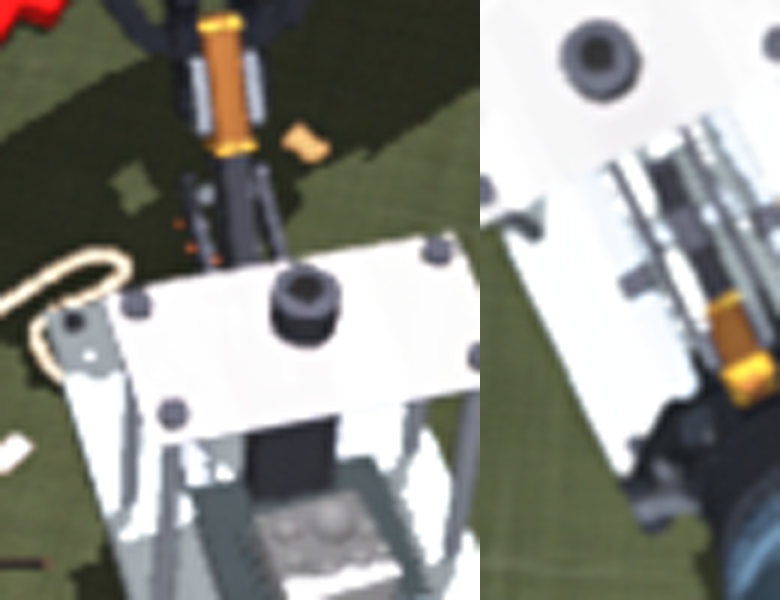

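The shuttle is following: in the side view the doming block moved from about (485,445) to (325,530), and the cheeks now stand out further towards the arm. I'll keep pulling to the stop.

carry_out --deltas "-5 0 -3.5 0 0 0 1; -11.5 0 -8 0 0 0 1; -18 0 -12.6 0 0 0 1; -24.6 0 -17.2 0 0 0 1; -31 0 -21.8 0 0 0 1; -36 0 -25.2 0 0 0 1; -40 0 -28 0 0 0 1; -42.6 0 -29.8 0 0 0 1; -42.6 0 -29.8 0 0 0 1"

```text
time_s: 11.28
eef_pos: [0.4977, -0.0322, 0.152]
eef_rot: [-0.067, 0.929, 0.214, 0.294]
wrist_force: [1.7, 0.9, 0.3]
opening: 0.199
grasp_force: 59.7
```

```bash
cat > f.py <<'E'
from h import *
o=sensors.get_obs();print('F',R.from_euler('z',SY).inv().apply(o['wrist_force']).round(2),'TCP rel seated',R.from_euler('z',SY).inv().apply(o['eef_pos']-[.5726,.0038,.1519])*1e3,o['torque'],o['opening'])
E
python3 f.py
```

```text
F [1.93 0.04 0.35] TCP rel seated [-8.31049910e+01  3.74876911e-01  6.86264348e-02] [-0.06423896 -0.05366802  0.01836844] 0.19894414132248367
```

Next, creep to the stop in small steps.

carry_out --deltas "-1.6 0 -1.1 0 0 0 1; -3.2 0 -2.3 0 0 0 1; -4.1 0 -2.9 0 0 0 1; -4.1 0 -2.9 0 0 0 1"

```text
time_s: 11.78
eef_pos: [0.4937, -0.0341, 0.1525]
eef_rot: [-0.067, 0.929, 0.214, 0.294]
wrist_force: [3.7, 1.3, -0.3]
opening: 0.201
grasp_force: 59.4
```

```bash
python3 f.py
```

```text
F [ 3.92 -0.49 -0.35] TCP rel seated [-87.51727383   0.42668063   0.55851029] [ 0.35319146 -0.68600126  0.05867598] 0.2005792269312502
```

carry_out --deltas "-.8 0 -.6 0 0 0 1; -1.6 0 -1.1 0 0 0 1; -2.5 0 -1.7 0 0 0 1; -2.5 0 -1.7 0 0 0 1"

```text
time_s: 12.28
eef_pos: [0.4912, -0.0354, 0.1526]
eef_rot: [-0.067, 0.929, 0.214, 0.294]
wrist_force: [5.4, 2.3, 0.7]
opening: 0.206
grasp_force: 59.4
```

```bash
python3 f.py
```

```text
F [ 5.84 -0.25  0.72] TCP rel seated [-90.40342867   0.31258921   0.6949168 ] [ 0.4536468  -0.89117956 -0.02306976] 0.20567619311722277
```

```bash
python3 - <<'E'
from h import *
t=vision.camera("top");s=vision.camera("side")
rz=R.from_euler('z',SY)
for d in(0,.07,.08):
  for n,p in(('bar',[-.061-d,0,.024]),('barL',[-.061-d,.015,.024]),('barR',[-.061-d,-.015,.024]),('pin',[-d,0,0])):
    w=PIN+rz.apply(p);print(d,n,((proj("top",w)[0]-[260,150])*6).round(),((proj("side",w)[0]-[300,150])*6).round())
a=cv2.resize(s[150:250,300:370],(420,600),interpolation=cv2.INTER_CUBIC)
b=cv2.resize(t[150:250,260:320],(360,600),interpolation=cv2.INTER_CUBIC)
cv2.imwrite("pics/st3.png",np.hstack([a,b]))
E
```

```text
0 bar [234. 225.] [237. 347.]
0 barL [204. 240.] [266. 342.]
0 barR [264. 210.] [207. 352.]
0 pin [181. 113.] [269. 472.]
0.07 bar [303. 364.] [199. 246.]
0.07 barL [272. 379.] [227. 241.]
0.07 barR [333. 349.] [170. 251.]
0.07 pin [247. 248.] [229. 366.]
0.08 bar [312. 384.] [193. 232.]
0.08 barL [282. 399.] [222. 227.]
0.08 barR [342. 369.] [165. 237.]
0.08 pin [257. 267.] [224. 351.]
```

View pics/st3.png

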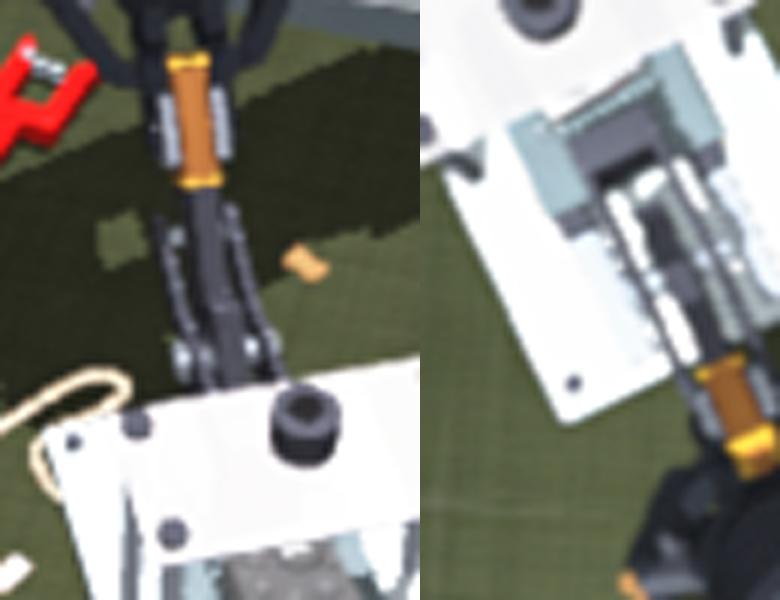

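The pin ends show at side crop (185,358) and (265,345). Their midpoint matches the predicted 80 mm pin position (224,351). One small pull should confirm the stop.

carry_out --deltas "-1.2 0 -.9 0 0 0 1; -2.5 0 -1.7 0 0 0 1; -2.5 0 -1.7 0 0 0 1"

```text
time_s: 12.75
eef_pos: [0.4886, -0.0366, 0.1528]
eef_rot: [-0.067, 0.929, 0.214, 0.295]
wrist_force: [6.1, 4.3, 1.6]
opening: 0.201
grasp_force: 59.2
```

```bash
python3 f.py
```

```text
F [7.33 1.19 1.55] TCP rel seated [-93.20767527   0.33779211   0.85078161] [ 0.53392792 -0.91278665  0.06010472] 0.20108808700991984
```

At the stop: 7 N against 2 N of friction, with no further travel. I'll ease off, open, and withdraw along the handle.

carry_out --deltas "1.6 0 1.1 0 0 0 1; 2.5 0 1.7 0 0 0 1; 2.5 0 1.7 0 0 0 .6; 2.5 0 1.7 0 0 0 .3; 2.5 0 1.7 0 0 0 0; 2.5 0 1.7 0 0 0 0; 2.5 0 1.7 0 0 0 0; 2.5 0 1.7 0 0 0 0; 2.5 0 1.7 0 0 0 0"

```text
time_s: 13.88
eef_pos: [0.4907, -0.0356, 0.1521]
eef_rot: [-0.067, 0.929, 0.214, 0.294]
wrist_force: [-0.3, 0.1, -0.7]
opening: 1.002
grasp_force: 0.0
```

carry_out --deltas "0 0 -10 0 0 0 0; 0 0 -25 0 0 0 0; 0 0 -45 0 0 0 0; 0 0 -70 0 0 0 0; 0 0 -95 0 0 0 0; 0 0 -120 0 0 0 0; 0 0 -130 0 0 0 0; 0 0 -130 0 0 0 0; 0 0 -130 0 0 0 0"

```text
time_s: 15.0
eef_pos: [0.4233, -0.0678, 0.2577]
eef_rot: [-0.067, 0.929, 0.214, 0.294]
wrist_force: [0.1, -0.6, 0.1]
opening: 1.002
grasp_force: 0.0
```

```bash
python3 f.py; python3 - <<'E'
from h import *
t=vision.camera("top");s=vision.camera("side")
a=cv2.resize(s[150:250,300:370],(420,600),interpolation=cv2.INTER_CUBIC)
b=cv2.resize(t[150:250,260:320],(360,600),interpolation=cv2.INTER_CUBIC)
cv2.imwrite("pics/st4.png",np.hstack([a,b]))
E
```

```text
F [-0.18 -0.57  0.11] TCP rel seated [-165.54419977    0.89502962  105.82427982] [-0.06722746  0.26419623 -0.06115135] 1.0018422156683187
```

View pics/st4.png

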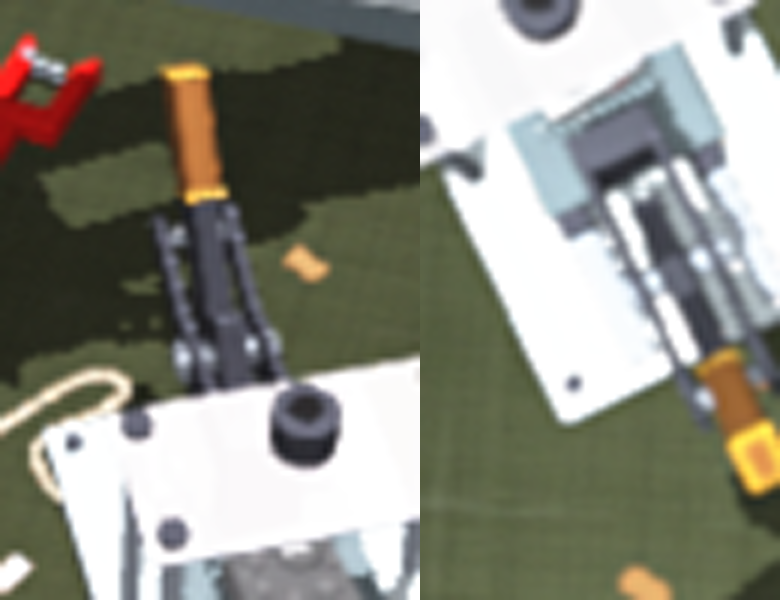

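The hook rests on the guide bar, leaning. The pin ends, at side crop (183,356) and (267,345), haven't moved since the stop, and the gripper is clear. Handing in.

```bash
python3 -c "
from bench import ctrl
print(ctrl.hand_in())"
```

```text
the job is handed in; nothing more can be done
None
```

The job is handed in: the hook is on the shuttle's cross-pin, and the shuttle has been drawn with the hook only to its near stop and released. I could not see the latch in the pictures; I judged it shut because its spring force vanished just before the pin bottomed out in the hook.

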